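Hold the photometer lid at its hinge, bores in line for the pin

TASK

Two lids stand in the draining rack: take the one whose hinge knuckle fits the photometer and, upright in its open position with the black seal facing the photometer's front, gently lower its knuckle between the two fixed knuckles until the bores line up for the waiting pin. Finish still holding it there, motionless, its weight in the gripper and not resting on the photometer. Leave the other lid, jar, flask and box alone.

Things in the scene. Friction and masses are not known exactly. Their poses are not given: they have to be found in the camera images.
- lid_single: Grey lid with ONE central hinge knuckle, 0.2 kg, upright. Origin: middle of the knuckle's underside; z up along the plate, y along the hinge, x normal (black seal frame on the -x face). Plate 14 mm thick, 114 wide, z 22 to 122 mm; above it a finger tab, 14 thick, 60 wide, to z 146: grip its broad faces from above. Knuckle: tube along y, 40 long, outside 16, bore 9. May lean 2 degrees in the rack.
- lid_bore (a point): Middle of the bore of lid_single's knuckle: (0, 0, 8 mm) in the lid's frame, same axes (y along the bore).
- lid_single_tab (a point): Middle of the place to grip on lid_single's tab: (0, 0, 132 mm) in the lid's frame, 14 mm below its top edge.
- lid_double: The lid of another instrument, same plate and tab, but with TWO knuckles at the outer ends of its lower edge (each 32 mm long, 46 mm between them), which do not fit. Origin and axes as for lid_single. Stays in the rack.
- rack: White draining slab 130 x 290 x 12 mm, fixed, origin under its middle. Two lid places at y = +68 and -68 mm, x = 0 (which lid is where varies); lids stand on the slab along its axes, each between two hoops of 5 mm wire at x = +-11.5 mm, 75 mm wide in y, tops at z = 75 mm. A lid is free once lifted 90 mm.
- photometer: Bench photometer, fixed, case 300 x 340 x 120 mm (x, y, z), front towards the robot (-x). Origin in the middle of its underside. In its top an open sample compartment 89 x 100 mm centred at x = -14.5 mm, with a rim 9 mm high; just behind it the steel hinge leaf (top face at z = 123 mm) with two fixed knuckles.
- fixed_bore (a point): Middle of the photometer's hinge line: (50, 0, 139 mm) in its frame, same axes (y along the bores). Two fixed tube knuckles, outside 16 mm, bore 9, each 34 long, with a 46 mm gap between, centred here and open above; the leaf lies 16 mm below the axis. A 5 mm pin is started in the +y knuckle and sticks out 85 mm on that side.
- reagent: Bystander: amber jar with blue cap, 64 mm across, about 105 mm high, origin under its middle.
- flask: Bystander: stoppered glass volumetric flask, 62 mm across, 150 mm high, origin under its middle.
- cuvette_box: Bystander: flat cuvette box 62 x 102 x 40 mm, origin under its middle.

How it is judged:
On the way:
1. the single-knuckle lid is lifted in the gripper clear of the rack (z of lid_bore in the frame of rack above 0.095 m and contact force between the fingers and lid_single above 1 N), for 0.1 s.
At the end, for the whole second after the job is handed in: Single-knuckle lid held in the fingers, upright within 0.2 rad, seal side to the front, still; its bore within 3 mm of the hinge axis (4 mm along it), parallel within 0.08 rad, under 1.5 N on the photometer; other lid, jar, flask and box within 30 mm of their places (x of lid_bore in the frame of fixed_bore between -0.003 and 0.003 m and y of lid_bore in the frame of fixed_bore between -0.004 and 0.004 m and z of lid_bore in the frame of fixed_bore between -0.003 and 0.003 m and angle between the y axis of lid_bore and the y axis of fixed_bore, either way round below 0.08 rad and angle between lid_single's own z axis and vertical below 0.2 rad and x of photometer in the frame of lid_single below 0 m and linear speed of lid_single below 0.01 m/s and contact force between the fingers and lid_single above 2 N and contact force between lid_single and photometer below 1.5 N and distance of each of lid_double, reagent, flask, cuvette_box from where it was at the start of the episode below 0.03 m and angle between lid_double's own z axis and vertical below 0.15 rad); the arm keeps its last pose, push and grip.
It fails at once if the lid is knocked or pressed hard against the photometer (over 25 N) (contact force between lid_single and photometer above 25 N).
It fails at once if the other lid is taken out of the rack (distance of lid_double from where it was at the start of the episode above 0.03 m).
It fails at once if a bystander is pushed away or knocked over (distance of any of reagent, flask, cuvette_box from where it was at the start of the episode above 0.03 m or angle between any of reagent, flask's own z axis and vertical above 0.4 rad).
It also fails if it takes over 48 s, if anything falls off the work surface, if the arm or the gripper's body presses on something with over 40 N, if the wrist force passes 120 N, or if a joint passes its speed limit or range.

ROBOT

A 7-joint arm with a two-finger parallel gripper is mounted at the origin on the work surface. World frame = base frame: x ahead of the robot, y to its left, z up, the work surface at z = 0. Lengths are in m, angles in rad, forces in N, time in s.
With the tool pointing down it reaches from about 0.425 to 0.875 m from the base axis. Payload 4.7 kg.
Tool frame: the origin (TCP) lies on the mounting face of the last link; the fingertips stand 182 mm ahead of it and the grasp point (between the pads) lies 164 mm ahead of it (ctrl.finger_overhang is the distance from the TCP to the fingertips, in m); z points along the fingers, y is the line along which they close (so a half turn about z gives the same grasp; the last joint's range is limited). The gripper opens to 87 mm and grips with 3 to 60 N. Pads are 19 mm wide; open, the fingers measure 117 mm over their backs; the gripper's body (75 mm by 190 mm) begins 51 mm behind the grasp point.
Start: joints at [-1.296, 0.321, -0.07, 1.45, 0.023, 1.371, -0.057], TCP at [0.168, 0.628, 0.405] pointing down, gripper open.
Joint ranges: [-2.86, 2.86], [-0.3, 2.09], [-1.38, 1.24], [0.06, 2.45], [-1.56, 4.7], [0.09, 2.05], [-2.69, 2.69]. Speed limits (rad/s): [2.57, 2.57, 3.14, 3.14, 3.14, 3.14, 3.14].

INTERFACE

Orientations are given as a rotation vector (axis times angle).
In Python, from bench import ctrl gives the robot as it stands.
- The arm moves only by the shell command python3 -m jog 'ROWS' [FORCE]. ROWS is a JSON object of lists of equal length, an entry for each row: "translation": the shift along the tool's x, y, z as a fraction of full scale, a list of three; "yaw": the turn about the tool's z as a fraction of full scale; "jaw": the closure, from 0 (fully open) to 1 (shut). In form: {"translation": [[dx, dy, dz], ...], "yaw": [yaw, ...], "jaw": [jaw, ...]}. A call has 1 to 8 rows; each row is the pose to reach, as a shift and turn from the pose commanded when the call began, along the tool's axes at that moment, turning the shorter way round; what a row does not reach only later rows make up. Full scale, the value 1, is 0.2 m for a shift and 180 degrees for a turn. A row lasts 1/8 s, in which the tool goes at most 62.5 mm and 10.7 degrees, less where a joint would pass 70% of its speed; a pose out of reach is approached as far as the arm can. A call with a number of a shift or a turn outside -1 to 1 is refused whole. A call with a gripper value outside its range is refused whole. The fingers move at their own pace and stop on an object; FORCE is the grip in N (left out, the last holds). Time passes only in rows, so rows that repeat a pose let the fingers close. It gives the time, the measured TCP pose, the force, the opening and the grip force at its end, in the units of the state.
- ctrl.get_state(): the state, without advancing time (a new reading comes with each control period).
- ctrl.get_image(name): name is "scene" or "top"; returns a dict with "pixels" (480x640x3 uint8, blue, green, red), "fx", "fy", "cx", "cy" (pixels), "R" (3x3) and "t" (3): a world point X has camera coordinates R X + t. Camera axes: x right, y down, z forward; pixel columns grow to the right and rows downward; lengths in m; the calibration is good to about 2 mm. A picture is of the moment at which its call begins. There is no depth.
- ctrl.close_job(): hands the job in; it is judged then, once.
Trained networks look in a picture, given as the dict that the camera call returned (one of the last four; its "shot" number tells which), for a name from the list of things; names that differ only in an ending like _2 or _b are one class to them, and where a whole thing is asked for, a point or a joint stands for the part that bears it (a point fixed in the world has none). Each returns a list of dicts, best first, with "p" (0 to 1); they miss things now and then, are a little off and sometimes report something else, mostly with a low value. They report only what shows in the picture. A call takes as long as a camera call.
- ctrl.silhouettes(label, picture): "region" (480x640 bool, what is visible of it) and "at" ([column, row] in pixels, amid what is visible of it).
The state is a dict: "time": time; "joint_positions": joint angles; "qd": joint speeds; "joint_torque": joint torques, N m; "position": TCP position; "tool_rot": TCP orientation; "ft_force": force on the tool from outside, world axes, zero at the start; "torque": the same for the moment, N m; "grip_width": opening from 0.0 (shut) to 1.0 (fully open); "grip_force": force on a finger pad.
Only numpy, scipy, OpenCV 4.12 (cv2) and the standard library are available. Lean on these libraries where they do the work, as an engineer would, in place of code of your own. Each camera call takes 0.05 s, during which the arm holds its last target. There are 200 camera calls.

## Working session

There is one attempt and no reset: what is moved stays moved. The work goes in short steps, Python scripts to look and compute and a shell command to move; the robot and the scene stay as the last step left them, time stands still between calls to the robot, and variables do not carry over. Pictures are saved under pics/ and viewed, at most 10 in all, crops included, and the job is handed in when it is done.

```bash
mkdir -p pics; ls; cat > h.py <<'E'
import numpy as np, cv2
from bench import ctrl
def snap(n,f=None):
    p=ctrl.get_image(n)
    if f: cv2.imwrite(f,p["pixels"])
    return p
def proj(p,X):
    c=np.asarray(p["R"])@np.asarray(X,float).T+np.asarray(p["t"])[:,None]
    return np.stack([p["fx"]*c[0]/c[2]+p["cx"],p["fy"]*c[1]/c[2]+p["cy"]],1)
E
python3 - <<'E'
from h import *
for n in("scene","top"):
    p=snap(n,f"pics/{n}0.png"); R=np.array(p["R"]);print(n,p["fx"],-R.T@p["t"],R[2])
    for l in("lid_single","lid_double","rack","photometer","reagent","flask","cuvette_box"):
        print(l,[(round(d["p"],2),np.round(d["at"]),int(d["region"].sum())) for d in ctrl.silhouettes(l,p)][:3])
print(ctrl.get_state())
E
```

```text
pics
scene 451.0450245303973 [0.989407   0.33363628 0.76663369] [-0.45997223 -0.52087896 -0.71910407]
lid_single [(0.63, array([286., 193.]), 1570)]
lid_double [(0.97, array([328., 222.]), 1754)]
rack [(0.55, array([310., 243.]), 3342)]
photometer [(0.86, array([447., 360.]), 37961)]
reagent [(0.97, array([242., 304.]), 1696)]
flask [(0.98, array([253., 161.]), 629), (0.62, array([243., 306.]), 1673)]
cuvette_box [(0.96, array([226., 261.]), 1079)]
top 622.112435802839 [ 0.45586989 -0.13131493  1.46313677] [ 0.07774909 -0.02190306 -0.99673233]
lid_single [(0.58, array([392., 268.]), 395), (0.35, array([369., 180.]), 1171)]
lid_double [(0.97, array([328., 267.]), 415)]
rack [(0.69, array([357., 268.]), 5994)]
photometer [(0.94, array([171., 242.]), 22270)]
reagent [(0.75, array([314., 155.]), 767), (0.48, array([388., 267.]), 426)]
flask [(0.61, array([479., 284.]), 637), (0.23, array([314., 153.]), 776)]
cuvette_box [(0.86, array([368., 180.]), 1232)]
{'time': 0.8, 'joint_positions': array([-1.29591885,  0.32095325, -0.07007917,  1.45048748,  0.02257168,
        1.3707882 , -0.05690794]), 'qd': array([-1.12354790e-04,  2.63027946e-04, -5.76920721e-04, -1.73291635e-03,
       -1.69316723e-03, -5.26508680e-04,  7.68125736e-05]), 'joint_torque': array([-3.02285770e-06, -4.91051781e+01, -4.02553808e-01, -3.12749219e+01,
       -6.34290604e-02,  3.35090118e-02,  5.03933279e-05]), 'position': array([0.16761426, 0.62802091, 0.40482303]), 'tool_rot': array([4.08485937e-01, 3.11488094e+00, 2.28529093e-04]), 'ft_force': array([-0.6952272 ,  0.42769146, -0.45439267]), 'torque': array([ 0.01549099, -0.01755251, -0.02051456]), 'grip_force': 0.0, 'grip_width': 0.996691558844177}
```

View pics/scene0.png

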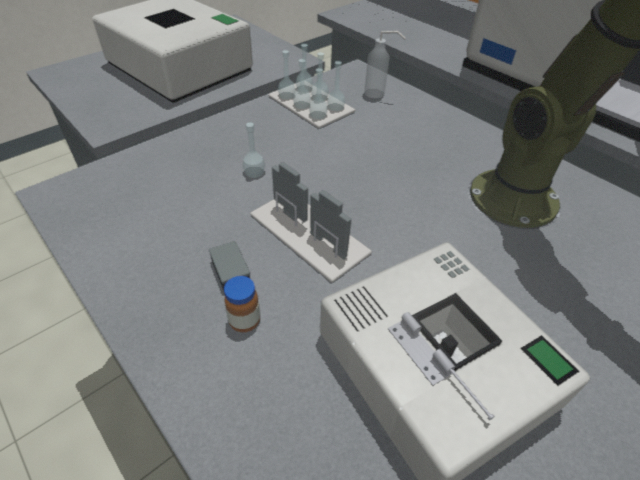

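View pics/top0.png

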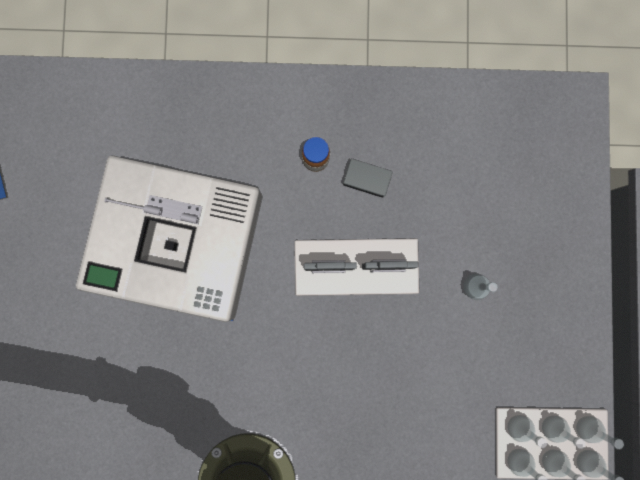

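```bash
cat >> h.py <<'E'
from scipy.optimize import least_squares
def T(q,P):
    x,y,a=q[:3];P=np.asarray(P,float);c,s=np.cos(a),np.sin(a)
    return np.c_[x+c*P[:,0]-s*P[:,1],y+s*P[:,0]+c*P[:,1],P[:,2]]
def box(x0,x1,y0,y1,z0,z1): return np.array([[x,y,z] for x in(x0,x1) for y in(y0,y1) for z in(z0,z1)])
def hullfit(obs,B,q0):
    """obs: list of (pic, mask); match outlines of the mask hull and the projected box hull"""
    cs=[]
    for p,m in obs:
        m=cv2.morphologyEx(m.astype(np.uint8),cv2.MORPH_OPEN,np.ones((3,3)))
        c=max(cv2.findContours(m,0,cv2.CHAIN_APPROX_NONE)[0],key=cv2.contourArea)
        h=cv2.convexHull(c)[:,0].astype(np.float64)
        h=np.concatenate([np.linspace(a,b,20,endpoint=False) for a,b in zip(h,np.roll(h,-1,0))])
        d=np.r_[0,np.cumsum(np.linalg.norm(np.diff(h,axis=0),axis=1))]
        s=np.linspace(0,d[-1],200); cs.append(np.c_[np.interp(s,d,h[:,0]),np.interp(s,d,h[:,1])])
    def f(q):
        r=[]
        for (p,_),c in zip(obs,cs):
            k=cv2.convexHull(proj(p,T(q,B)).astype(np.float32))
            r+=[cv2.pointPolygonTest(k,(float(a),float(b)),True) for a,b in c]
        return np.array(r)
    s=least_squares(f,q0,loss="soft_l1",diff_step=1e-3,x_scale=[.1,.1,1])
    return s.x,np.sqrt(np.mean(s.fun**2))
def ray(p,uv,z):
    R=np.asarray(p["R"]);C=-R.T@p["t"];d=R.T@[(uv[0]-p["cx"])/p["fx"],(uv[1]-p["cy"])/p["fy"],1]
    return C+d*(z-C[2])/d[2]
E
python3 - <<'E'
from h import *
P={n:snap(n) for n in("scene","top")}
S=lambda l,n:ctrl.silhouettes(l,P[n])[0]
print("rackc",ray(P["top"],(356.5,267.5),.012),"phot",ray(P["top"],(171,240),.12),"jar",ray(P["top"],(315,148),.1),"flask",ray(P["top"],(492,287),.15))
for l,B,z,c in(("photometer",box(-.15,.15,-.17,.17,0,.12),.1,(171,242)),("rack",box(-.065,.065,-.145,.145,0,.012),.01,(357,267))):
    q0=[*ray(P["top"],c,z)[:2],-.2 if l[0]=="p" else 0.01]
    for ns in(("top",),("scene",),("top","scene")):
        print(l,ns,*hullfit([(P[n],S(l,n)["region"]) for n in ns],B,q0))
t=P["top"]["pixels"];s=P["scene"]["pixels"]
a=cv2.resize(s[300:400,385:505],None,fx=5,fy=5,interpolation=2)[:, :400*2]
cv2.imwrite("pics/hinge.png",a)
b=np.vstack([cv2.resize(s[150:280,245:375],(300,300),interpolation=2).repeat(1,0)]);
c=cv2.resize(t[230:300,285:425],(600,300),interpolation=2)
d=cv2.resize(t[180:230,95:215],(500,208),interpolation=2)
im=np.zeros((600,800,3),np.uint8);im[:300,:300]=b;im[300:,:600]=c;im[:208,300:800]=d
cv2.imwrite("pics/mos.png",im)
E
```

```text
rackc [ 0.49638846 -0.24007054  0.012     ] phot [0.54337979 0.16884962 0.12      ] jar [ 0.7570343  -0.13633622  0.1       ] flask [ 0.45783716 -0.51778802  0.15      ]
photometer ('top',) [ 0.54873465  0.1770058  -0.19252887] 0.8966953003354783
photometer ('scene',) [ 0.54476188  0.1776949  -0.18594975] 3.4135070634962683
photometer ('top', 'scene') [ 0.54824529  0.17692408 -0.19184813] 2.5347366414608596
rack ('top',) [ 0.4993462  -0.23976525  0.04050931] 0.6809935599144054
rack ('scene',) [ 0.49861446 -0.24147159  0.0394606 ] 4.396961332730354
rack ('top', 'scene') [ 0.49922588 -0.2402539   0.04078428] 3.0851558235585483
```

View pics/mos.png

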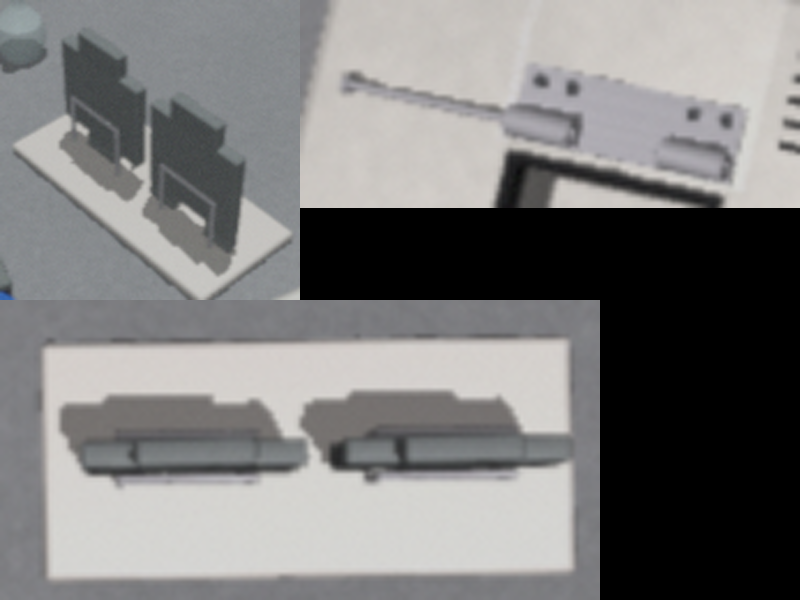

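View pics/hinge.png

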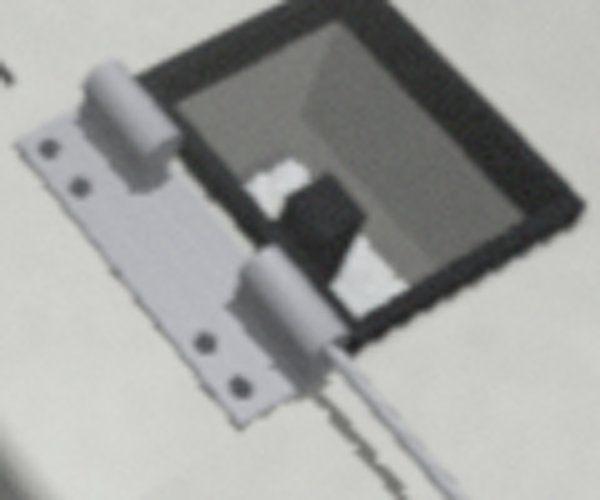

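```bash
cat >> h.py <<'E'
from scipy.spatial.transform import Rotation as Ro
def tgt(X,ang,base=None):
    """rows for TCP at X, tool y axis along world angle ang (either way, nearest)"""
    s=ctrl.get_state();R=Ro.from_rotvec(s["tool_rot"]).as_matrix()
    d=R.T@(np.array(X)-s["position"])/.2
    c=np.arctan2(R[1,1],R[0,1]);e=(ang-c+np.pi/2)%np.pi-np.pi/2
    # tool z down: world turn e is -e about tool z
    print("rows",np.round(d,4),"yaw",round(-e/np.pi,4),"pos",np.round(s["position"],4),"yang",round(c,4),"z",np.round(R[:,2],3),"t",s["time"])
E
python3 - <<'E'
from h import *
P={n:snap(n) for n in("scene","top")}
for c in((393.5,264.8),(331,265)): print(ray(P["top"],c,.158))
q=[.4992,-.2402,.0407]
tab=lambda y:[[x,y+w,.158] for x in(-.007,.007) for w in(-.03,.03)]
for n in P:
    im=P[n]["pixels"].copy()
    print(n,proj(P[n],T(q,tab(-.068))).round(1).tolist())
    big=cv2.resize(im,None,fx=5,fy=5,interpolation=2)
    for pts in (tab(-.068),tab(.068),[[x,-.068+w,.134] for x in(-.007,.007) for w in(-.057,.057)],box(-.065,.065,-.145,.145,.012,.012)):
        for u in proj(P[n],T(q,pts)): cv2.circle(big,tuple(int(v) for v in u*5+2),3,(0,0,255),-1)
    P[n]["b"]=big
im=np.zeros((600,800,3),np.uint8)
a=P["scene"]["b"][750:1400,1220:1900];a=cv2.resize(a,(400,382));im[:382,:400]=a
b=P["scene"]["b"][790:1100,1320:1560];b=cv2.resize(b,(296,382));im[:382,400:696]=b
c=P["top"]["b"][1270:1380,1800:2120];c=cv2.resize(c,(600,206));im[390:596,:600]=c
cv2.imwrite("pics/ov.png",im)
# fixed knuckle check
p=[.5482,.1769,-.1918]
print(T(p,[[.05,0,.139]]))
tgt([.34,.56,.43],.04)
E
```

```text
[ 0.49975915 -0.30692346  0.158     ]
[ 0.49632891 -0.17547603  0.158     ]
scene [[281.2, 160.3], [298.9, 172.5], [276.4, 162.8], [294.1, 175.2]]
top [[408.4, 266.8], [380.0, 267.3], [408.2, 260.2], [379.8, 260.7]]
[[0.59728313 0.16736869 0.139     ]]
rows [-0.9204 -0.1064 -0.126 ] yaw 0.4043 pos [0.1676 0.628  0.4048] yang 1.31 z [ 0.  0. -1.] t 1.4
```

View pics/ov.png

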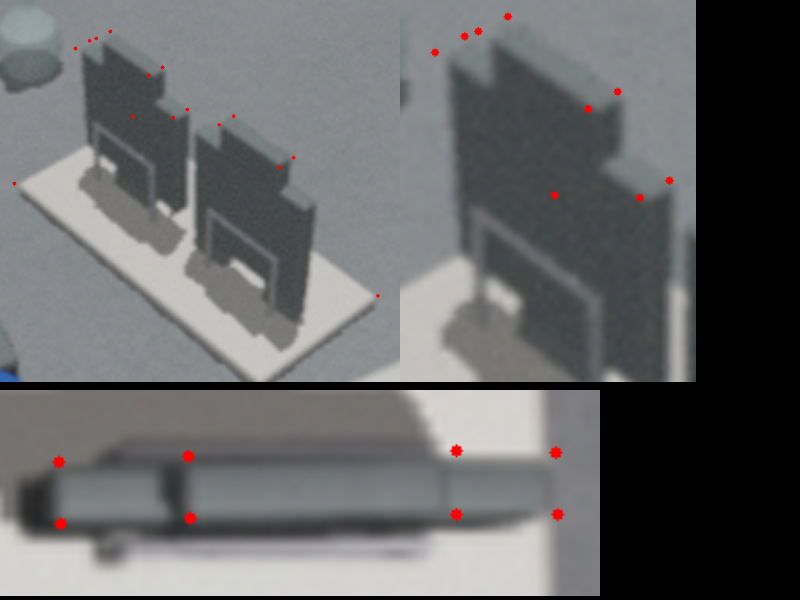

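```bash
python3 -m jog '{"translation":[[-0.46,-0.05,-0.06],[-0.92,-0.1,-0.12],[-0.92,-0.1,-0.12],[-0.92,-0.1,-0.12],[-0.92,-0.1,-0.12],[-0.92,-0.1,-0.12],[-0.92,-0.1,-0.12],[-0.92,-0.1,-0.12]],"yaw":[0.05,0.1,0.16,0.21,0.26,0.31,0.36,0.404],"jaw":[0,0,0,0,0,0,0,0]}' 20
python3 -c "
from h import *
tgt([.54,.42,.43],.04);tgt([.55,.22,.43],.04)"
```

```text
time: 2.4
position: [0.3402, 0.5613, 0.4288]
tool_rot: [-2.181, -2.261, -0.0]
ft_force: [0.1, 0.2, -0.6]
grip_width: 1.002
grip_force: 0.0
rows [-0.742   0.9728 -0.0061] yaw -0.0012 pos [0.3402 0.5613 0.4288] yang 0.0362 z [ 0.  0. -1.] t 2.4
rows [-1.7432  0.9866 -0.0062] yaw -0.0012 pos [0.3402 0.5613 0.4288] yang 0.0362 z [ 0.  0. -1.] t 2.4
```

```bash
python3 -m jog '{"translation":[[-0.3,0.3,0],[-0.6,0.6,0],[-0.9,0.75,0],[-1,0.85,0],[-1,0.85,0]],"yaw":[0,0,0,0,0],"jaw":[0,0,0,0,0]}' 
python3 -m jog '{"translation":[[-0.3,0.15,0],[-0.6,0.25,0],[-0.9,0.3,0],[-1,0.3,0],[-1,0.3,0]],"yaw":[0,0,0,0,0],"jaw":[0,0,0,0,0]}' 
python3 -m jog '{"translation":[[-0.3,0,0],[-0.6,0,0],[-0.9,0,0],[-1,0,0],[-1,0,0]],"yaw":[0,0,0,0,0],"jaw":[0,0,0,0,0]}' 
python3 -m jog '{"translation":[[-0.3,0,0],[-0.6,0,0],[-0.9,0,0],[-1,0,0],[-1,0,0]],"yaw":[0,0,0,0,0],"jaw":[0,0,0,0,0]}' 
python3 -c "
from h import *
tgt([.50,-.308,.36],.04)"
```

```text
time: 3.02
position: [0.522, 0.3627, 0.4293]
tool_rot: [2.184, 2.254, 0.0]
ft_force: [-0.1, 0.7, -0.3]
grip_width: 0.999
grip_force: 0.0
time: 3.65
position: [0.5865, 0.1698, 0.4291]
tool_rot: [-2.179, -2.263, -0.001]
ft_force: [-0.1, 0.2, -0.5]
grip_width: 1.002
grip_force: 0.0
time: 4.28
position: [0.5948, -0.0275, 0.4287]
tool_rot: [-2.174, -2.267, -0.001]
ft_force: [-0.3, 0.8, -0.5]
grip_width: 0.995
grip_force: 0.0
time: 4.9
position: [0.6038, -0.2269, 0.4281]
tool_rot: [-2.173, -2.267, -0.001]
ft_force: [0.6, 0.1, 0.6]
grip_width: 1.0
grip_force: 0.0
rows [-0.3837 -0.5354  0.3404] yaw 0.0007 pos [ 0.6038 -0.2269  0.4281] yang 0.0424 z [-0.001  0.001 -1.   ] t 4.9
```

```bash
python3 -m jog '{"translation":[[-0.2,-0.3,0.1],[-0.384,-0.535,0.2],[-0.384,-0.535,0.34],[-0.384,-0.535,0.34],[-0.384,-0.535,0.34]],"yaw":[0,0,0,0,0],"jaw":[0,0,0,0,0]}' 
python3 - <<'E'
from h import *
tgt([.50,-.308,.308],.04)
P={n:snap(n) for n in("scene","top")}
a=cv2.resize(P["scene"]["pixels"][90:270,210:380],(566,600),interpolation=2)
b=cv2.resize(P["top"]["pixels"][220:320,340:440],(234,234),interpolation=2)
im=np.zeros((600,800,3),np.uint8);im[:,:566]=a;im[:234,566:]=b
cv2.imwrite("pics/pre.png",im)
E
```

```text
time: 5.52
position: [0.5015, -0.3067, 0.3617]
tool_rot: [2.169, 2.272, 0.003]
ft_force: [0.3, 0.1, 0.3]
grip_width: 1.0
grip_force: 0.0
rows [-0.0062 -0.008   0.2682] yaw 0.002 pos [ 0.5015 -0.3067  0.3617] yang 0.0462 z [ 0.002  0.001 -1.   ] t 5.525
```

View pics/pre.png

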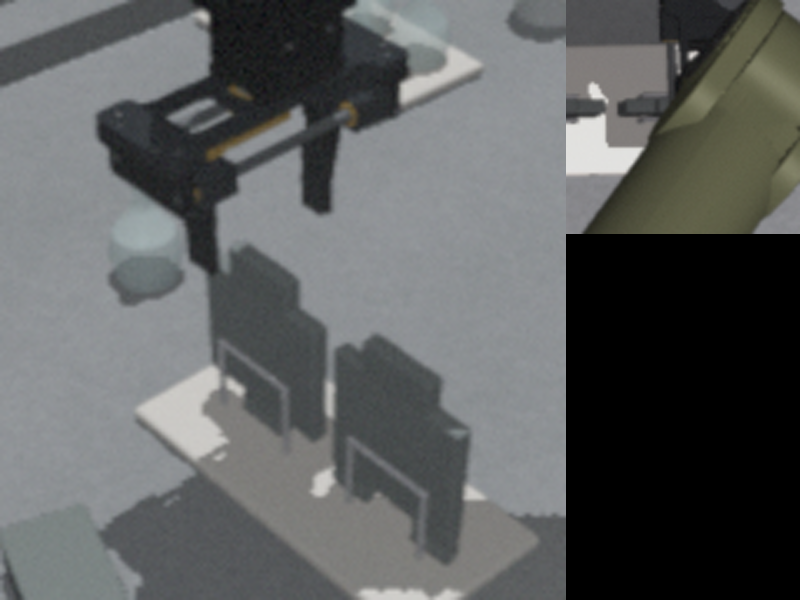

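The open fingers straddle the far lid (tab at about (265,270) in the crop, single knuckle near (260,415)). Descend and grip.

```bash
python3 -m jog '{"translation":[[-0.006,-0.008,0.08],[-0.006,-0.008,0.16],[-0.006,-0.008,0.22],[-0.006,-0.008,0.265],[-0.006,-0.008,0.265],[-0.006,-0.008,0.265]],"yaw":[0,0,0,0,0,0],"jaw":[0,0,0,0.2,0.4,0.6]}' 25
python3 -m jog '{"translation":[[0,0,0],[0,0,0],[0,0,0],[0,0,0],[0,0,0],[0,0,0]],"yaw":[0,0,0,0,0,0],"jaw":[0.7,0.8,1,1,1,1]}' 25
python3 -c "
from h import *
tgt([.50,-.308,.308],.04)"
```

```text
time: 6.38
position: [0.4975, -0.3112, 0.3081]
tool_rot: [2.175, 2.266, 0.0]
ft_force: [-0.1, 0.1, -0.2]
grip_width: 0.746
grip_force: 0.0
time: 7.12
position: [0.4975, -0.311, 0.3078]
tool_rot: [2.175, 2.266, 0.0]
ft_force: [0.6, 0.6, -0.7]
grip_width: 0.159
grip_force: 24.9
rows [ 0.0147  0.0132 -0.0011] yaw 0.0003 pos [ 0.4975 -0.311   0.3078] yang 0.0408 z [ 0. -0. -1.] t 7.125
```

```bash
python3 -m jog '{"translation":[[0,0,-0.05],[0,0,-0.15],[0,0,-0.25],[0,0,-0.35],[0,0,-0.45],[0,0,-0.6],[0,0,-0.75],[0,0,-0.8]],"yaw":[0,0,0,0,0,0,0,0],"jaw":[1,1,1,1,1,1,1,1]}' 30
python3 -m jog '{"translation":[[0.2,0.1,0],[0.4,0.2,0],[0.6,0.25,0],[0.8,0.3,0],[0.9,0.3,0],[0.9,0.3,0]],"yaw":[0,0,0,0,0,0],"jaw":[1,1,1,1,1,1]}' 30
python3 -m jog '{"translation":[[0.2,0,0],[0.4,0,0],[0.6,0,0],[0.8,0,0],[0.95,0,0],[0.95,0,0]],"yaw":[0.01,0.02,0.03,0.04,0.04,0.04],"jaw":[1,1,1,1,1,1]}' 30
python3 - <<'E'
from h import *
print(ctrl.get_state()["ft_force"],ctrl.get_state()["grip_width"])
tgt([.5973,.1674,.467],-.1918)
E
```

```text
time: 8.12
position: [0.497, -0.3118, 0.4707]
tool_rot: [2.174, 2.263, 0.002]
ft_force: [0.3, -0.0, -2.1]
grip_width: 0.161
grip_force: 29.9
time: 8.88
position: [0.55, -0.1269, 0.4672]
tool_rot: [-2.17, -2.269, 0.001]
ft_force: [0.8, -1.0, -2.3]
grip_width: 0.16
grip_force: 29.9
time: 9.62
position: [0.5422, 0.0624, 0.4673]
tool_rot: [-2.31, -2.128, 0.001]
ft_force: [0.5, -0.5, -2.8]
grip_width: 0.161
grip_force: 29.9
[ 0.53275623 -0.50597095 -2.75385096] 0.16057660452673406
rows [0.5458 0.2317 0.0012] yaw 0.035 pos [0.5422 0.0624 0.4673] yang -0.0819 z [-0.001  0.    -1.   ] t 9.625
```

```bash
python3 -m jog '{"translation":[[0.15,0.06,0],[0.3,0.12,0],[0.45,0.2,0],[0.546,0.232,0],[0.546,0.232,0],[0.546,0.232,0],[0.546,0.232,0]],"yaw":[0.01,0.02,0.03,0.035,0.035,0.035,0.035],"jaw":[1,1,1,1,1,1,1]}' 30
python3 - <<'E'
from h import *
tgt([.5973,.1674,.467],-.1918)
P={n:snap(n) for n in("scene","top")}
for n in P:
  for l in("lid_single","photometer"): print(n,l,[(round(d["p"],2),np.round(d["at"]),int(d["region"].sum())) for d in ctrl.silhouettes(l,P[n])][:2])
a=cv2.resize(P["scene"]["pixels"][220:400,340:520],(600,600),interpolation=2)
b=cv2.resize(P["top"]["pixels"][160:260,100:200],(200,200),interpolation=2)
im=np.zeros((600,800,3),np.uint8);im[:,:600]=a;im[:200,600:]=b
cv2.imwrite("pics/above.png",im)
E
```

```text
time: 10.5
position: [0.5976, 0.1641, 0.4682]
tool_rot: [2.429, 1.992, 0.0]
ft_force: [0.2, 0.1, -2.1]
grip_width: 0.156
grip_force: 29.9
rows [ 0.0159 -0.0045  0.0061] yaw -0.0016 pos [0.5976 0.1641 0.4682] yang -0.1969 z [ 0. -0. -1.] t 10.5
scene lid_single [(0.71, array([451., 312.]), 3274)]
scene photometer [(0.71, array([229., 262.]), 1112), (0.64, array([448., 371.]), 32439)]
top lid_single [(0.76, array([177., 213.]), 320), (0.23, array([331., 266.]), 415)]
top photometer [(0.85, array([200., 249.]), 14015)]
```

View pics/above.png

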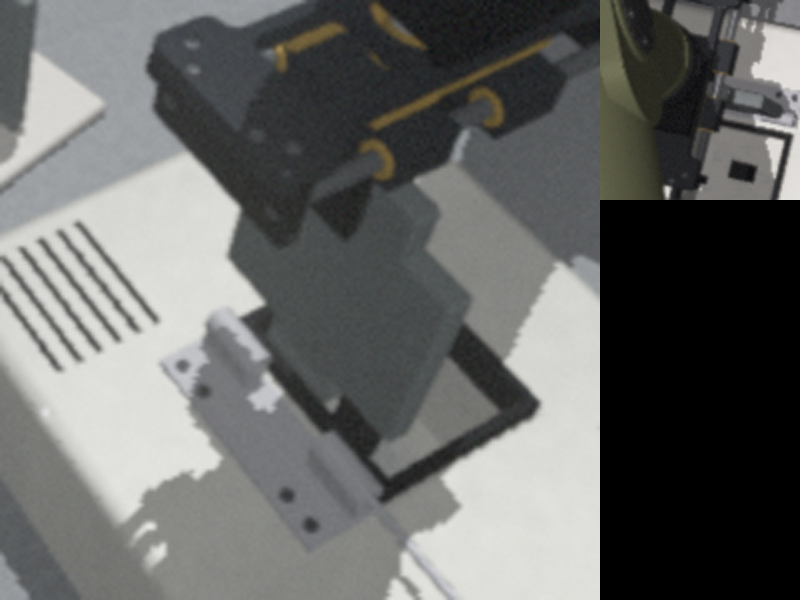

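```bash
cat >> h.py <<'E'
def circ(y,x=0.,z=0.,r=.008,n=40):
    a=np.linspace(0,2*np.pi,n);return np.c_[x+r*np.cos(a),np.full(n,y),z+r*np.sin(a)]
def draw(p,img,x0,y0,k,w,h,world):
    t=cv2.resize(img[y0:y0+h,x0:x0+w],None,fx=k,fy=k,interpolation=cv2.INTER_CUBIC)
    for W,col in world:
        u=(proj(p,W)-[x0,y0]+.5)*k
        cv2.polylines(t,[np.round(u*8).astype(np.int32)],False,col,1,cv2.LINE_AA,3)
    return t
def hinge(q):
    G=(0,200,0);o=[(T(q,circ(y,.05,.139)),G) for y in(-.057,-.023,.023,.057)]
    o+=[(T(q,[[.05+d,s*.023,.139],[.05+d,s*.057,.139]]),G) for s in(-1,1) for d in(-.008,.008)]
    o+=[(T(q,[[.05,.057,.139],[.05,.142,.139]]),(0,0,255))]
    return o
def lidw(Rm,o,col=(0,220,220)):
    P=lambda a:(np.asarray(a)@Rm.T+o,col)
    L=[P(circ(y,0,.008)) for y in(-.02,.02)]
    for x in(-.007,.007): L.append(P([[x,-.057,.022],[x,.057,.022],[x,.057,.122],[x,.03,.122],[x,.03,.146],[x,-.03,.146],[x,-.03,.122],[x,-.057,.122],[x,-.057,.022]]))
    return L
def lidpose(off=(0,0,0)):
    """lid origin from the robot: lid x=tool y, lid y=tool x, z up; off in lid axes"""
    s=ctrl.get_state();R=Ro.from_rotvec(s["tool_rot"]).as_matrix()
    Rm=np.c_[R[:,1],R[:,0],-R[:,2]]
    return Rm,s["position"]+Rm@(np.array(off)+[0,0,-.2958])
E
python3 - <<'E'
from h import *
P={n:snap(n) for n in("scene","top")}
q=[.5482,.1769,-.1918]
s0=cv2.imread("pics/scene0.png");t0=cv2.imread("pics/top0.png")
im=np.zeros((600,800,3),np.uint8)
a=draw(P["scene"],s0,398,308,4,98,112,hinge(q));im[:a.shape[0],:a.shape[1]]=a
b=draw(P["top"],t0,100,190,3,112,35,hinge(q));im[445:445+b.shape[0],:b.shape[1]]=b
Rm,o=lidpose();print(Rm.round(3).tolist(),o)
c=draw(P["scene"],P["scene"]["pixels"],400,260,4,100,100,lidw(Rm,o));im[:400,400:800]=c
d=draw(P["top"],t0,142,195,6,66,32,hinge(q));im[405:405+192,400:796]=d
cv2.imwrite("pics/ov2.png",im)
E
```

```text
[[0.981, 0.194, -0.0], [-0.194, 0.981, -0.0], [0.0, 0.0, 1.0]] [0.59767792 0.16595195 0.17203475]
```

View pics/ov2.png

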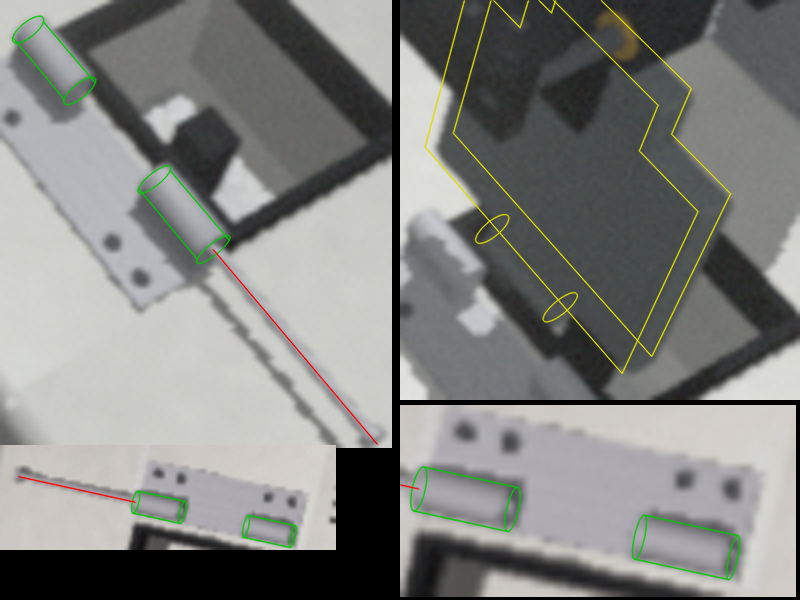

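```bash
cat >> h.py <<'E'
def lidfit(p,g,corr=(0,0,0)):
    """edge fit in the scene picture: dx,dy in lid axes, tilt about y, roll about x, yaw (z offset held 0)"""
    segs=[((.007,-.057,.022),(.007,-.022,.022)),((.007,.022,.022),(.007,.057,.022)),((.007,.057,.022),(-.007,.057,.022)),
          ((-.007,.057,.026),(-.007,.057,.120)),((-.007,.056,.122),(-.007,.032,.122)),((-.007,.03,.124),(-.007,.03,.140)),
          ((.007,-.057,.024),(.007,-.057,.05)),
          ((.007,.057,.026),(.007,.057,.118))]
    def pose(v):
        Rm,o=lidpose()
        c=np.array([0,0,.132])
        D=Ro.from_euler("yxz",v[2:5]).as_matrix()
        return Rm@D, o+Rm@(c-D@c+[v[0],v[1],0])+np.array(corr)
    def pts(v):
        Rm,o=pose(v);out=[]
        for a,b in segs:
            W=np.linspace(a,b,16)@Rm.T+o;u=proj(p,W);d=u[-1]-u[0];n=np.array([-d[1],d[0]])/np.linalg.norm(d);out.append((u,n))
        return out
    v=np.zeros(5)
    for it,w in enumerate([6,5,4,3,2.5,2.5,2.5]):
        E=[]
        for u,n in pts(v):
            k=np.arange(-w,w+.01,.25)
            s=u[:,None]+k[None,:,None]*n
            I=cv2.remap(g,s[...,0].astype(np.float32),s[...,1].astype(np.float32),1)
            G=np.abs(np.gradient(cv2.GaussianBlur(I,(7,1),0),axis=1))*np.exp(-(k/w)**2/2)
            j=G.argmax(1);m=G.max(1)
            E.append((u+k[j][:,None]*n,n,np.clip(m/4,0,1)))
        f=lambda x:np.concatenate([*[((U-u)@n)*wt for (u,n),(U,_,wt) in zip(pts(x),E)],(x-0)/[.008,.01,.1,.1,.05]])
        r=least_squares(f,v,loss="soft_l1",f_scale=.7);v=r.x
    res=[round(float(np.mean(((U-u)@n))),2) for (u,n),(U,_,wt) in zip(pts(v),E)]
    return v,res,pose(v)
E
python3 - <<'E'
from h import *
fs=[snap("scene") for _ in range(4)];p=fs[-1]
m=np.mean([f["pixels"].astype(np.float32) for f in fs],0);g=m.mean(2).astype(np.float32)
np.save("m.npy",m)
v,res,(Rm,o)=lidfit(p,g);print(v.round(4),res)
im=np.zeros((600,800,3),np.uint8)
c=draw(p,m.clip(0,255).astype(np.uint8),396,258,6,100,100,[]);im[:600,:600]=c
d=draw(p,m.clip(0,255).astype(np.uint8),396,258,6,100,100,lidw(Rm,o))
cv2.imwrite("pics/fit.png",np.hstack([cv2.resize(c,(400,400)),cv2.resize(d,(400,400))]))
tgt([.5973,.1674,.467],-.1918)
E
```

```text
[ 0.0004  0.0029  0.0226 -0.0019 -0.0273] [0.45, -0.06, -0.28, -0.16, -0.09, 0.05, 0.44, 0.13]
rows [ 0.0064 -0.0033  0.0037] yaw -0.0009 pos [0.5977 0.166  0.4677] yang -0.1947 z [ 0.  0. -1.] t 11.1
```

View pics/fit.png

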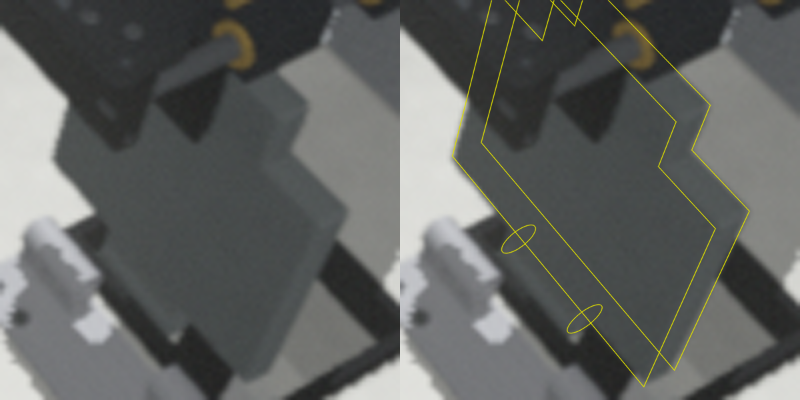

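```bash
sed -i 's/def lidfit(p,g,corr=(0,0,0)):/def lidfit(p,g,corr=(0,0,0),pr=(.008,.01,.1,.1,.05,.0005)):/; s/v\[0\],v\[1\],0\])/v[0],v[1],v[5]])/; s/v=np.zeros(5)/v=np.zeros(6)/; s/(x-0)\/\[.008,.01,.1,.1,.05\]/x\/np.array(pr)/; s/return v,res,pose(v)/return v,res+[round(r.cost,2)],pose(v)/' h.py
python3 - <<'E'
from h import *
p=snap("scene");m=np.load("m.npy");g=m.mean(2).astype(np.float32)
for n,pr in dict(all=(.01,.01,.1,.1,.05,.0005),noyaw=(.01,.01,.1,.1,.001,.0005),nopitchyaw=(.01,.01,.001,.1,.001,.0005),trans=(.01,.01,.001,.001,.001,.01),pz=(.01,.01,.1,.02,.001,.01)).items():
    v,res,(Rm,o)=lidfit(p,g,pr=pr); b=o+Rm@[0,0,.008]; R0,o0=lidpose(); print(n,v.round(4),res,"bore off",(R0.T@(b-o0-[0,0,.008])*1e3).round(1))
E
```

```text
all [ 0.0002  0.0028  0.0214 -0.0015 -0.0273 -0.0002] [0.41, -0.04, -0.26, -0.18, -0.09, 0.07, 0.43, 0.14, np.float64(7.82)] bore off [-2.5  2.7 -0.2]
noyaw [ 0.0014  0.0032  0.0356 -0.0077 -0.0003 -0.0004] [0.08, 0.39, -0.22, -0.49, -0.03, 0.06, 1.02, -0.44, np.float64(12.29)] bore off [-3.   2.3 -0.3]
nopitchyaw [-0.006  -0.0006  0.0009  0.004  -0.0008 -0.0085] [-0.37, 0.07, -0.02, -0.23, -0.68, -0.18, 0.65, -0.37, np.float64(22.72)] bore off [-6.1 -0.1 -8.5]
trans [-0.0114 -0.0035  0.0003  0.0002 -0.0002 -0.0169] [-0.31, 0.17, 0.31, -0.01, -0.07, -0.39, 0.09, -0.26, np.float64(6.31)] bore off [-11.5  -3.4 -16.9]
pz [-0.0081 -0.002   0.0145  0.0011 -0.0001 -0.0132] [-0.1, 0.36, 0.06, -0.13, 0.04, -0.09, 0.13, -0.25, np.float64(4.76)] bore off [ -9.9  -1.8 -13.2]
```

```bash
python3 -c "
from h import *
tgt([.5976,.1638,.447],-.1918)"
```

```text
rows [-0.0109  0.0017  0.1037] yaw -0.0009 pos [0.5977 0.166  0.4677] yang -0.1947 z [ 0. -0. -1.] t 11.15
```

```bash
python3 -m jog '{"translation":[[-0.01,0.002,0.03],[-0.01,0.002,0.06],[-0.01,0.002,0.09],[-0.01,0.002,0.104],[-0.01,0.002,0.104],[-0.01,0.002,0.104]],"yaw":[0,0,0,0,0,0],"jaw":[1,1,1,1,1,1]}' 30
python3 - <<'E'
from h import *
tgt([.5976,.1638,.447],-.1918)
fs=[snap("scene") for _ in range(3)]+[snap("top")]
tgt([.5976,.1638,.447],-.1918)
t=fs[3];p=fs[2]
m=np.mean([f["pixels"].astype(np.float32) for f in fs[:3]],0);g=m.mean(2).astype(np.float32);np.save("m2.npy",m)
for pr in((.01,.01,.1,.1,.05,.0005),(.01,.01,.1,.1,.001,.0005),(.01,.01,.001,.001,.001,.01)):
    v,res,(Rm,o)=lidfit(p,g,pr=pr); b=o+Rm@[0,0,.008]; R0,o0=lidpose(); print(v.round(4),res,"bore off",(R0.T@(b-o0-[0,0,.008])*1e3).round(1))
E
```

```text
time: 11.9
position: [0.5978, 0.164, 0.4472]
tool_rot: [2.427, 1.995, 0.001]
ft_force: [0.0, 0.5, -1.2]
grip_width: 0.156
grip_force: 29.9
rows [-0.0009 -0.0006  0.001 ] yaw -0.001 pos [0.5978 0.164  0.4472] yang -0.1948 z [ 0.  0. -1.] t 11.9
rows [-0.0007 -0.0007  0.0011] yaw -0.0009 pos [0.5978 0.1639 0.4472] yang -0.1948 z [ 0.  0. -1.] t 12.1
[-0.003   0.0013 -0.0463  0.0631 -0.0462  0.0001] [-0.7, -0.33, 0.94, -0.46, 0.09, -0.04, -0.35, -0.36, np.float64(22.5)] bore off [3.1 8.8 0.5]
[-0.0003  0.0024 -0.0187  0.0717 -0.0001  0.0001] [-0.49, 0.49, 0.01, -0.87, 0.09, 0.01, -0.02, 0.24, np.float64(24.8)] bore off [ 2.  11.3  0.4]
[ 0.009   0.0138 -0.0002 -0.0001 -0.0001  0.0153] [-0.09, 0.64, -0.27, -0.06, 0.23, -1.23, 0.18, 0.09, np.float64(18.52)] bore off [ 9.1 13.8 15.3]
```

```bash
python3 -m jog '{"translation":[[0,0,0.01],[0,0,0.02],[0,0,0.025],[0,0,0.025]],"yaw":[0.0,0,0,0],"jaw":[1,1,1,1]}' 30
python3 -m jog '{"translation":[[0,0,0.005],[0,0,0.01],[0,0,0.015],[0,0,0.015]],"yaw":[0.0,0,0,0],"jaw":[1,1,1,1]}' 30
```

```text
time: 12.6
position: [0.5977, 0.1639, 0.4418]
tool_rot: [-2.427, -1.995, 0.0]
ft_force: [-0.2, 1.2, -2.6]
grip_width: 0.162
grip_force: 29.9
time: 13.1
position: [0.5977, 0.1639, 0.4389]
tool_rot: [-2.427, -1.995, 0.0]
ft_force: [0.6, 0.7, -2.6]
grip_width: 0.166
grip_force: 29.9
```

```bash
python3 -m jog '{"translation":[[0,0,0.008],[0,0,0.016],[0,0,0.024],[0,0,0.03],[0,0,0.03]],"yaw":[0.0,0,0,0,0],"jaw":[1,1,1,1,1]}' 30
python3 -m jog '{"translation":[[0,0,0.008],[0,0,0.016],[0,0,0.024],[0,0,0.03],[0,0,0.03]],"yaw":[0.0,0,0,0,0],"jaw":[1,1,1,1,1]}' 30
python3 - <<'E'
from h import *
fs=[snap("scene") for _ in range(4)]
tgt([.5976,.1638,.4268],-.1918);print(ctrl.get_state()["ft_force"])
m=np.mean([f["pixels"].astype(np.float32) for f in fs],0);np.save("m3.npy",m);p=fs[3]
R0,o0=lidpose((-.001,.0035,0))
mm=m.clip(0,255).astype(np.uint8)
c=draw(p,mm,396,290,8,76,75,[]);d=draw(p,mm,396,290,4,100,75,hinge([.5482,.1769,-.1918])+lidw(R0,o0))
c=c[:,:]
im=np.zeros((600,800,3),np.uint8);im[:,:400]=c[:,100:500];im[:300,400:]=d
e=draw(p,mm,396,270,4,100,75,[]);im[300:,400:]=e
cv2.imwrite("pics/in.png",im)
E
```

```text
time: 13.72
position: [0.5977, 0.1639, 0.4329]
tool_rot: [-2.427, -1.995, 0.0]
ft_force: [-0.1, 0.5, -1.6]
grip_width: 0.156
grip_force: 29.9
time: 14.35
position: [0.5977, 0.1639, 0.4268]
tool_rot: [-2.427, -1.995, 0.0]
ft_force: [0.3, -0.1, -2.2]
grip_width: 0.16
grip_force: 29.9
rows [-0.0006 -0.0006  0.0013] yaw -0.001 pos [0.5977 0.1639 0.4271] yang -0.1948 z [ 0.  0. -1.] t 14.55
[ 0.18439578  0.12661691 -2.59409682]
```

View pics/in.png

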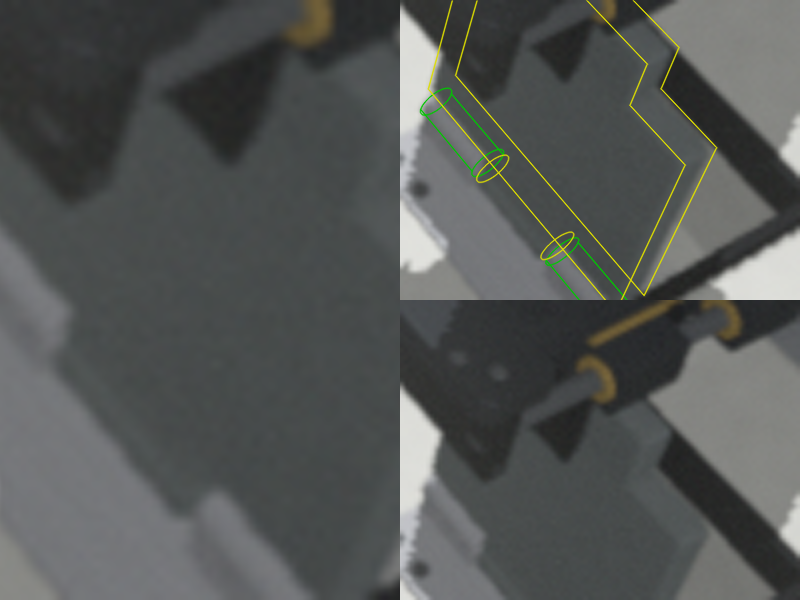

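```bash
cat > f.py <<'E'
from h import *
Rm,o=lidpose();v=[]
for _ in range(4): v.append(ctrl.get_state()["ft_force"]); snap("scene")
s=ctrl.get_state();print("F lid axes",(Rm.T@np.mean(v,0)).round(2),"lidy pos",round(float(Rm[:,1]@s["position"])*1e3,2),"lidx",round(float(Rm[:,0]@s["position"])*1e3,2),"z",s["position"][2].round(4),"t",s["time"])
E
python3 f.py
python3 -m jog '{"translation":[[0.004,0,0],[0.008,0,0],[0.008,0,0]],"yaw":[0,0,0],"jaw":[1,1,1]}' 30 >/dev/null; python3 f.py
python3 -m jog '{"translation":[[0.002,0,0],[0.004,0,0],[0.004,0,0]],"yaw":[0,0,0],"jaw":[1,1,1]}' 30 >/dev/null; python3 f.py
```

```text
F lid axes [ 0.02  0.29 -2.4 ] lidy pos 276.59 lidx 554.75 z 0.427 t 14.75
F lid axes [-0.05  0.45 -2.33] lidy pos 278.03 lidx 554.75 z 0.427 t 15.325
F lid axes [ 0.01 -0.86 -1.75] lidy pos 278.75 lidx 554.69 z 0.427 t 15.9
```

```bash
python3 -m jog '{"translation":[[0.003,0,0],[0.003,0,0]],"yaw":[0,0],"jaw":[1,1]}' 30 >/dev/null; python3 f.py
python3 -m jog '{"translation":[[-0.006,0,0],[-0.012,0,0],[-0.016,0,0],[-0.016,0,0]],"yaw":[0,0,0,0],"jaw":[1,1,1,1]}' 30 >/dev/null; python3 f.py
python3 -m jog '{"translation":[[-0.004,0,0],[-0.008,0,0],[-0.01,0,0],[-0.01,0,0]],"yaw":[0,0,0,0],"jaw":[1,1,1,1]}' 30 >/dev/null; python3 f.py
```

```text
F lid axes [-0.37 -1.79 -1.48] lidy pos 279.13 lidx 554.68 z 0.4271 t 16.35
F lid axes [ 0.2   0.37 -2.36] lidy pos 276.52 lidx 554.7 z 0.427 t 17.05
F lid axes [-0.17  0.02 -2.1 ] lidy pos 274.44 lidx 554.67 z 0.427 t 17.75
```

```bash
python3 -m jog '{"translation":[[-0.004,0,0],[-0.008,0,0],[-0.008,0,0]],"yaw":[0,0,0],"jaw":[1,1,1]}' 30 >/dev/null; python3 f.py
python3 -m jog '{"translation":[[-0.003,0,0],[-0.003,0,0]],"yaw":[0,0],"jaw":[1,1]}' 30 >/dev/null; python3 f.py
python3 -m jog '{"translation":[[-0.003,0,0],[-0.003,0,0]],"yaw":[0,0],"jaw":[1,1]}' 30 >/dev/null; python3 f.py
```

```text
F lid axes [-0.54  0.86 -2.26] lidy pos 272.87 lidx 554.62 z 0.427 t 18.325
F lid axes [ 0.    1.13 -2.18] lidy pos 272.37 lidx 554.73 z 0.427 t 18.775
F lid axes [-0.32  1.44 -2.9 ] lidy pos 272.03 lidx 554.73 z 0.4271 t 19.225
```

```bash
python3 -m jog '{"translation":[[0.006,0,0],[0.012,0,0],[0.0175,0,0],[0.0175,0,0],[0.0175,0,0]],"yaw":[0,0,0,0,0],"jaw":[1,1,1,1,1]}' 30 >/dev/null; python3 f.py
python3 - <<'E'
from h import *
fs=[snap("scene") for _ in range(4)];p=fs[3]
m=np.mean([f["pixels"].astype(np.float32) for f in fs],0).mean(2)
s0=cv2.imread("pics/scene0.png").astype(np.float32).mean(2)
q=[.5482,.1769,-.1918]
def prof(img,y0,y1):
    ys=np.linspace(y0,y1,25);c=proj(p,T(q,np.c_[np.full(25,.05),ys,np.full(25,.139)]))
    d=c[-1]-c[0];n=np.array([-d[1],d[0]])/np.linalg.norm(d)
    if n[0]>0:n=-n
    k=np.arange(-9,9.1,.5);s=(c[:,None]+k[None,:,None]*n).astype(np.float32)
    return k,n,cv2.remap(img,s[...,0],s[...,1],1).mean(0)
# predicted silhouette half width
pr=proj(p,T(q,circ(0,.05,.139)))-proj(p,T(q,[[.05,0,.139]]));k,n,a=prof(m,-.017,.017);print("halfwidth",(pr@n).min(),(pr@n).max(),n)
e=proj(p,T(q,[[.05,0,.139],[.051,0,.139],[.05,0,.140]]));print("px per mm x,z",((e[1:]-e[0])@n).round(3))
print("k   ",k[::2]);print("lid  ",a[::2].round())
for nm,(y0,y1) in dict(fp=(.027,.053),fm=(-.053,-.027)).items(): print(nm,prof(s0,y0,y1)[2][::2].round(), prof(m,y0,y1)[2][::2].round())
E
```

```text
F lid axes [ 0.2   0.2  -2.57] lidy pos 274.9 lidx 554.65 z 0.427 t 20.05
halfwidth -5.026942735893728 5.025289658557761 [-0.76492694  0.64411705]
px per mm x,z [ 0.548 -0.309]
k    [-9. -8. -7. -6. -5. -4. -3. -2. -1.  0.  1.  2.  3.  4.  5.  6.  7.  8.
  9.]
lid   [ 74.  74.  74.  74.  75.  75.  75.  75.  75.  76.  78.  80.  82.  81.
  86. 105. 118. 120. 119.]
fp [102.  79.  62.  85. 137. 168. 178. 179. 174. 164. 151. 139. 122. 103.
  91.  91.  94. 101. 109.] [ 78.  75.  73.  74.  75.  76.  77.  81.  94. 113. 120. 118. 114. 106.
 101. 101. 104. 112. 118.]
fm [103.  99.  92.  99. 130. 162. 175. 176. 172. 163. 151. 138. 121. 104.
  97.  98. 103. 112. 124.] [ 72.  76.  78.  78.  78.  79.  79.  82.  96. 115. 122. 121. 115. 108.
 105. 108. 113. 123. 129.]
```

```bash
python3 -m jog '{"translation":[[0.001,-0.002,0],[0.0025,-0.004,0],[0.0025,-0.004,0],[0.0025,-0.004,0],[0.0025,-0.004,0],[0.0025,-0.004,0]],"yaw":[0,0,0,0,0,0],"jaw":[1,1,1,1,1,1]}' 30; python3 f.py
```

```text
time: 21.0
position: [0.5967, 0.1631, 0.427]
tool_rot: [-2.427, -1.995, -0.0]
ft_force: [-0.6, -0.1, -2.2]
grip_width: 0.161
grip_force: 29.9
F lid axes [-0.49 -0.21 -2.59] lidy pos 275.57 lidx 553.89 z 0.427 t 21.2
```

```bash
python3 -c "
from h import *
print(ctrl.close_job())"
```

```text
the job is handed in; nothing more can be done
None
```

I handed the job in with the single-knuckle lid held motionless between the fixed knuckles, seal to the front: centred along the hinge by touch to within about 0.5 mm, in line front-to-back by camera to about 1 mm, with no contact force on the photometer showing; the verdict wasn't shown.

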